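# Crank the stop slide to the red tab

## Task

Set the green stop slide on the bench for the next job: crank its handwheel by the black knob until the carriage's yellow pointer stands over the middle of the red tab on the scale (not the blue one), then let go. Move the carriage only by the handwheel; do not push it directly.

Things in the scene. Friction and masses are not known exactly. Their poses are not given: they have to be found in the camera images.
- knob_top (a point): Top centre of the upright black crank knob, 19 mm in diameter, 50 mm tall, 45 mm from the axis of a level steel handwheel of 116 mm diameter. The rim is 50 mm below this point, the hub nut 46 mm; all else is lower. The knob spins freely and sits in a sprung slot that gives 7 mm towards or away from the axis (1.2 N per mm). About 6 N along the circle turn the wheel; it stays where left.
- wheel_hub (a point): Top centre of the handwheel's hub nut, on its upright axis, 166 mm above the bench. The knob circles this axis at 45 mm radius. Clockwise seen from above drives the carriage away from the handwheel, anticlockwise draws it towards the handwheel: 40 mm per full turn, without play. A fixed heap of steel offcuts close behind the bed is up to 156 mm high, just lower than the wheel.
- carriage: Dark steel carriage, 82 x 50 mm, 44 mm tall, on a green bed 300 mm long. Origin: in its yellow pointer, 11 mm from the tip, over the middle of the aluminium scale strip on the bed's robot side. Its y axis runs along the bed away from the handwheel. Only the screw moves it, 120 mm from end to end; both tabs lie clear of the ends. The robot must not push it.
- red_tab: Red plastic tab clipped on the scale strip, fixed, 20 mm long along the scale; the mark wanted is its middle. Origin: centre of its underside; its y axis runs along the bed like the carriage's. The pointer passes 6 mm above it. A blue tab of the same shape (not wanted) sits on the other side of the pointer's start; which of the two is nearer the handwheel varies.

How it is judged:
By the outcome, as a careful person would: the job done as asked, in the order asked, and still so for the second after the job is handed in, with the robot touching nothing.
It also fails if it takes over 48 s, if anything falls off the work surface, if the arm or the gripper's body presses on something with over 40 N, if the wrist force passes 120 N, or if a joint passes its speed limit or range.

## Robot

A 6-joint arm with a two-finger parallel gripper is mounted at the origin on a cart in front of the work surface, level with it; the furniture and walls round the work are solid. World frame = base frame: x ahead of the robot, y to its left, z up, the work surface at z = 0. Lengths are in m, angles in rad, forces in N, time in s.
With the tool pointing down it reaches from about 0.275 to 0.75 m from the base axis. Payload 10.2 kg.
Tool frame: the origin (TCP) lies midway between the tips of the shut fingers; the grasp point (between the pads) lies 19 mm behind it (env.hold_point_z is the distance from the TCP to the grasp point, in m); z points along the fingers, y is the line along which they close (so a half turn about z gives the same grasp; the last joint's range is limited). The gripper opens to 85 mm and grips with 20 to 120 N. Pads are 22 mm wide; open, the fingers measure 114 mm over their backs; the gripper's body (76 mm by 85 mm) begins 54 mm behind the grasp point. The pads swing forward as they close: fully open they stand 13 mm farther back than shut.
Start: joints at [1.081, 0.313, 1.498, -0, 1.331, -0.223], TCP at [0.138, 0.506, 0.231] pointing down, gripper open.
Joint ranges: [-2.94, 2.94], [-0.97, 2.17], [0.19, 2.56], [-1.23, 4.37], [0.02, 3.11], [-2.88, 2.88]. Speed limits (rad/s): [2.39, 2.39, 3.01, 3.14, 3.14, 3.14].

## Interface

Orientations are given as a unit quaternion [x, y, z, w].
In Python, from bench import env, kinematics, monitor, eyes, job gives the robot as it stands. The module is installed in compiled form; this text tells all that it offers. Calls block until the motion is done:
- env.reach(position, orientation): joint-space move of the TCP to a pose.
- env.movel(position, velocity=0.15, frame=None, guard=None): straight line of the TCP; frame=None keeps the orientation; velocity is the mean speed in m/s. With guard (N) it stops when the force on the tool has changed by that much, and returns True; else False.
- env.set_joints(angles): joint-space move.
- env.release() and env.close_gripper(effort=None): open the fingers fully, or close them until they stop; effort is the grip in N (None keeps the last).
- env.hold(seconds).
- kinematics.ik(position, orientation): joint angles nearest the present ones, or None.
- monitor.sense(): the state.
- eyes.grab_frame(name): name is "scene" or "top"; returns a dict with "frame" (384x512x3 uint8, red, green, blue), "mtx" (3x3 intrinsics, pixels), "view" (4x4, takes a point from world to camera coordinates). Camera axes: x right, y down, z forward; pixel columns grow to the right and rows downward; lengths in m; the calibration is good to about 2 mm. A picture is of the moment at which its call begins. There is no depth.
A pose or a line that the arm cannot do raises env.MotionError and nothing moves.
- job.hand_in(): hands the job in, once; it reports no verdict.
The state is a dict: "clock": time; "joints": joint angles; "qvel": joint speeds; "joint_efforts": joint torques, N m; "position": TCP position; "ee_rot": TCP orientation; "contact_force": force on the tool from outside, world axes, zero at the start; "ft_torque": the same for the moment, N m; "finger_gap": opening from 0.0 (shut) to 1.0 (fully open).
Only numpy, scipy, OpenCV 4.12 (cv2) and the standard library are available. Lean on these libraries where they do the work, as an engineer would, in place of code of your own. Each camera call takes 0.05 s, during which the arm holds its last target. There are 200 camera calls.

## Working session

There is one attempt and no reset: what is moved stays moved. The work goes in short steps, each a Python script; the robot and the scene stay as the last script left them, time stands still between calls to the robot, and variables do not carry over. Pictures are saved under pics/ and viewed, on a budget of 10 in all, crops included, one or two more only if the job needs it, and the job is handed in when it is done.

```bash
mkdir -p pics; python3 - <<'E'
from bench import env,monitor,eyes
import cv2,numpy as np
for n in("scene","top"):
    d=eyes.grab_frame(n); cv2.imwrite(f"pics/{n}0.png",d["frame"][:,:,::-1]); np.savez(f"pics/{n}.npz",**d)
    v=d["view"];print(n,-v[:3,:3].T@v[:3,3],d["mtx"].round(1).tolist())
a=[cv2.imread(f"pics/{n}0.png") for n in("scene","top")]
s=monitor.sense();print(s["clock"],s["ee_rot"],s["contact_force"],env.hold_point_z)
E
```

```text
scene [-0.07660651 -0.03433443  0.69566403] [[468.5, 0.0, 262.2], [0.0, 468.5, 192.9], [0.0, 0.0, 1.0]]
top [0.29529909 0.30628341 0.9960929 ] [[399.3, 0.0, 245.5], [0.0, 399.3, 191.1], [0.0, 0.0, 1.0]]
0.1 [ 1.32988862e-01  9.91117381e-01 -5.15643970e-04 -1.84312696e-04] [-0.81802963  0.4654394  -0.2270442 ] 0.0187
```

View pics/scene0.png

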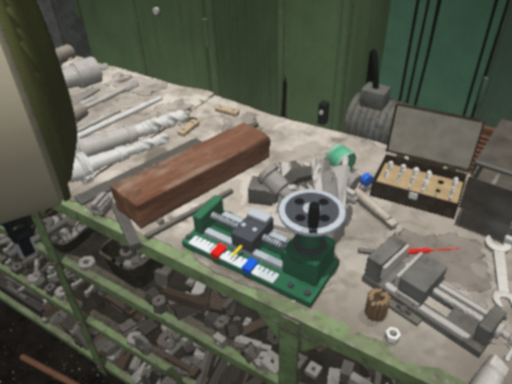

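View pics/top0.png

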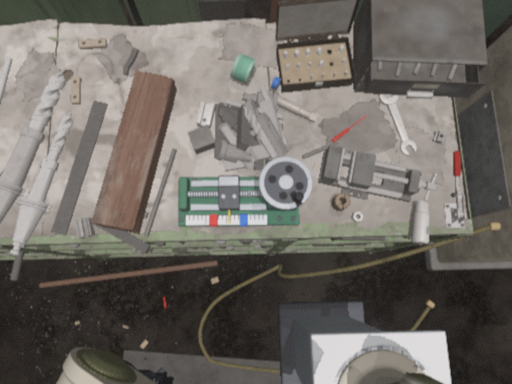

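The scene view shows the red tab at about (218,251), the yellow pointer at (238,250), the blue tab at (250,265) and the wheel at (312,212). In the top view, red is at (213,220), the pointer at (229,215), blue at (243,220), the wheel at (285,183) and the knob near (298,197). Red is on the side away from the wheel, so I need to turn clockwise.

```bash
cat > h.py <<'E'
import cv2,numpy as np
from bench import env,kinematics,monitor,eyes,job
def ray(d,uv):
    v=d["view"];R=v[:3,:3];c=-R.T@v[:3,3]
    return c,R.T@np.linalg.inv(d["mtx"])@[uv[0],uv[1],1]
def onz(d,uv,z):
    c,r=ray(d,uv);return c+r*(z-c[2])/r[2]
def tri(obs):
    A=np.zeros((3,3));b=np.zeros(3)
    for d,uv in obs:
        c,r=ray(d,uv);r=r/np.linalg.norm(r);P=np.eye(3)-np.outer(r,r);A+=P;b+=P@c
    return np.linalg.solve(A,b)
def proj(d,p):
    q=d["mtx"]@(d["view"]@np.r_[p,1])[:3];return q[:2]/q[2]
def blob(d,col,box):
    """centroid by colour weight within box (u0,v0,u1,v1)"""
    u0,v0,u1,v1=box;f=d["frame"][v0:v1,u0:u1].astype(float);r,g,b=f[...,0],f[...,1],f[...,2]
    w={"red":r-np.maximum(g,b),"blue":b-np.maximum(r,g),"yellow":np.minimum(r,g)-b}[col]
    w=np.where(w>40,w,0);vv,uu=np.mgrid[v0:v1,u0:u1]
    return np.array([(w*uu).sum(),(w*vv).sum()])/w.sum(),int((w>0).sum())
E
python3 - <<'E'
from h import *
D={n:dict(np.load(f"pics/{n}.npz")) for n in("scene","top")}
B={"scene":(190,225,280,280),"top":(190,205,270,230)}
for c in("red","yellow","blue"):
    o={n:blob(D[n],c,B[n]) for n in D}
    print(c,{n:(o[n][0].round(1),o[n][1]) for n in o},tri([(D[n],o[n][0]) for n in D]).round(4))
a=cv2.resize(D["top"]["frame"][150:235,170:320],None,fx=4,fy=4,interpolation=2)
b=cv2.resize(D["scene"]["frame"][180:300,180:350],None,fx=600/170,fy=600/170,interpolation=2)[:250+10]
b=cv2.resize(D["scene"]["frame"][180:265,200:350],None,fx=4,fy=4,interpolation=2)
cv2.imwrite("pics/crop.png",np.vstack([a,b])[:600,:,::-1])
E
```

```text
red {'scene': (array([217.9, 249.9]), 164), 'top': (array([213. , 219.9]), 109)} [0.4244 0.3868 0.0278]
yellow {'scene': (array([236.6, 249.9]), 62), 'top': (array([228.8, 214.6]), 25)} [0.4343 0.3477 0.0398]
blue {'scene': (array([249.3, 264.6]), 168), 'top': (array([243.4, 219.5]), 95)} [0.4234 0.3125 0.028 ]
```

View pics/crop.png

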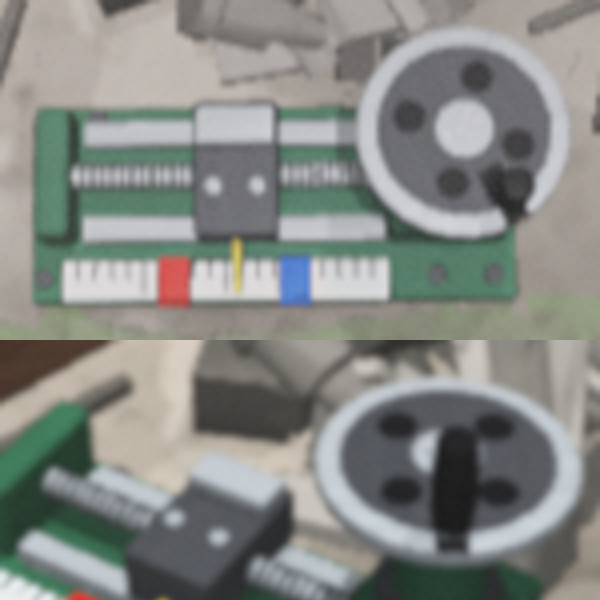

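The crop shows the hub nut at top-view pixel (285.8,182) and the knob top near (299,196). In the scene view the knob top is about (314,203) and its base about (313,231).

```bash
python3 - <<'E'
from h import *
D={n:dict(np.load(f"pics/{n}.npz")) for n in("scene","top")}
T,S=D["top"],D["scene"]
hub=onz(T,(285.8,182),.166);print("hub top",hub,"scene",onz(S,(200+430/4,180+(452-340)/4),.166))
# rim ellipse centre from the outline (bright ring) in top
print("rimc",onz(T,(170+463/4,150+132/4),.16))
# dark blob of knob in scene
f=S["frame"];m=((f.max(2)<45)[195:240,300:330]).astype(np.uint8)
n,l,s,c=cv2.connectedComponentsWithStats(m);i=1+s[1:,4].argmax();print("dark scene",s[i]+[300,195,0,0,0],c[i]+[300,195])
ys,xs=np.where(l==i)
for r in range(ys.min(),ys.max()+1,3):print(r+195,xs[ys==r].min()+300,xs[ys==r].max()+300)
for uv in[(299,196)]:print("top knob",onz(T,uv,.212))
for uv in[(314,204),(314,206)]:print("scene knob",onz(S,uv,.212), "tri",tri([(T,(299,196)),(S,uv)]))
p=onz(S,(314,205),.212)
print(proj(T,p),proj(T,p-[0,0,.05]))
for a in np.arange(-180,-60,15):
    q=hub+[.045*np.cos(np.radians(a)),.045*np.sin(np.radians(a)),.046];print(a,q.round(3),proj(T,q).round(1),proj(S,q).round(1))
E
```

```text
hub top [0.48370597 0.2189197  0.166     ] scene [0.48075655 0.22569342 0.166     ]
rimc [0.48287113 0.21849483 0.16      ]
dark scene [308 203  20  26 248] [314.48387097 215.77419355]
203 312 315
206 311 317
209 310 317
212 309 318
215 309 318
218 309 327
221 308 317
224 309 317
227 310 315
top knob [0.44390684 0.19869177 0.212     ]
scene knob [0.44625219 0.19870131 0.212     ] tri [0.44398793 0.19837408 0.21362002]
scene knob [0.44188163 0.19650404 0.212     ] tri [0.44462122 0.19805077 0.20921506]
[299.54198689 195.91040519] [296.50975226 200.38151218]
-180 [0.439 0.219 0.212] [289.  198.8] [300.5 202.5]
-165 [0.44  0.207 0.212] [294.8 197.9] [307.4 204.3]
-150 [0.445 0.196 0.212] [300.1 195.6] [314.9 205. ]
-135 [0.452 0.187 0.212] [304.6 191.9] [322.2 204.4]
-120 [0.461 0.18  0.212] [307.9 187.3] [328.8 202.7]
-105 [0.472 0.175 0.212] [309.8 182. ] [334.3 199.8]
-90 [0.484 0.174 0.212] [310.2 176.3] [338.2 196.2]
-75 [0.495 0.175 0.212] [309.2 170.8] [340.3 192. ]
```

```bash
python3 - <<'E'
from h import *
q=np.array([.133,.991,0,0]);q/=np.linalg.norm(q)
k=np.array([.4433,.198])
env.reach([*k,.30],q);print(monitor.sense()["clock"])
print(env.movel([*k,.177],velocity=.12,guard=8))
s=monitor.sense();print(s["clock"],s["position"],s["contact_force"])
env.close_gripper(50)
s=monitor.sense();print(s["clock"],s["position"],s["contact_force"],s["finger_gap"])
d=eyes.grab_frame("top");cv2.imwrite("pics/t1.png",cv2.resize(d["frame"][140:240,170:330],None,fx=4,fy=4)[:,:,::-1])
E
```

```text
1.7167
False
2.8917 [0.44361728 0.19811102 0.17762858] [0.19653906 0.51942756 0.19716227]
3.5167 [0.44351505 0.19824549 0.17730342] [0.78205119 1.22761479 4.14511259] 0.20537488531544715
```

View pics/t1.png

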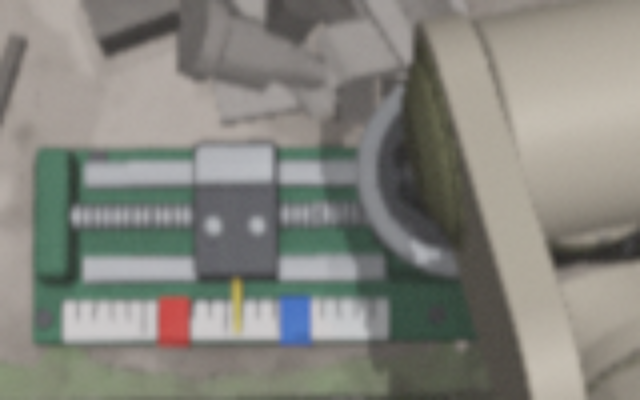

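The fingers closed to about 18 mm, so the knob is held. The pointer (crop 238,305) and both tabs are still visible. I'll crank a first quarter turn and check it.

```bash
cat >> h.py <<'E'
HUB=np.array([.483,.219])
def ang():
    p=monitor.sense()["position"][:2]-HUB;return np.degrees(np.arctan2(p[1],p[0]))
def crank(deg,vel=.09,step=15,z=.177):
    """turn by deg (negative = clockwise); force logged per chord"""
    a0=ang();n=int(np.ceil(abs(deg)/step))
    for i in range(1,n+1):
        a=np.radians(a0+deg*i/n);env.movel([*(HUB+.045*np.array([np.cos(a),np.sin(a)])),z],velocity=vel)
        s=monitor.sense();f=np.array(s["contact_force"]);er=np.array([np.cos(a),np.sin(a)])
        print(round(np.degrees(a)),"Fr %.1f Ft %.1f Fz %.1f t %.2f"%(f[:2]@er,f[1]*er[0]-f[0]*er[1],f[2],s["clock"]))
def look():
    d=eyes.grab_frame("top");r,nr=blob(d,"red",(190,205,270,230));b,nb=blob(d,"blue",(190,205,270,230));y,ny=blob(d,"yellow",(190,205,270,230))
    print("red",r.round(1),nr,"blue",b.round(1),nb,"yel",y.round(1),ny)
    P,Q,Y=onz(d,r,.028),onz(d,b,.028),onz(d,y,.037);u=np.array([0,1,0])
    print("remaining mm",round(1e3*(P-Y)[1],2), "axis",(P-Q).round(4));return d
E
python3 - <<'E'
from h import *
print(ang());look();crank(-90);look()
E
```

```text
-152.26742824767592
red [212.9 219.9] 106 blue [243.4 219.5] 95 yel [228.8 214.7] 25
remaining mm 39.35 axis [0.001  0.0742 0.    ]
-167 Fr -0.3 Ft 0.1 Fz 3.1 t 3.90
-182 Fr -0.2 Ft 0.3 Fz 5.7 t 4.18
-197 Fr -1.0 Ft 0.6 Fz 6.5 t 4.47
-212 Fr -0.3 Ft 0.1 Fz 6.3 t 4.75
-227 Fr 0.1 Ft 0.2 Fz 5.8 t 5.03
-242 Fr 1.0 Ft -0.2 Fz 5.3 t 5.32
red [213.  219.9] 107 blue [242.8 219.7] 80 yel [224.8 215.3] 29
remaining mm 29.39 axis [0.0015 0.0729 0.    ]
```

The quarter turn moved the carriage 10 mm in the right direction, with low forces. I'll continue.

```bash
python3 - <<'E'
from h import *
crank(-225);d=look()
s=eyes.grab_frame("scene")
a=cv2.resize(d["frame"][195:235,180:280],None,fx=6,fy=6,interpolation=2)
b=cv2.resize(s["frame"][220:280,180:280],None,fx=6,fy=6,interpolation=2)
cv2.imwrite("pics/c2.png",np.vstack([a,b])[:600,:,::-1])
E
```

```text
103 Fr 1.6 Ft 0.6 Fz 6.1 t 5.65
88 Fr 2.0 Ft 1.1 Fz 4.3 t 5.93
73 Fr 1.3 Ft 1.0 Fz 6.2 t 6.22
58 Fr 2.0 Ft 1.1 Fz 5.5 t 6.50
43 Fr 2.5 Ft 0.4 Fz 4.5 t 6.78
28 Fr 0.4 Ft 0.3 Fz 4.5 t 7.07
13 Fr 1.2 Ft 2.7 Fz 4.6 t 7.35
-2 Fr 1.2 Ft 0.5 Fz 5.9 t 7.63
-17 Fr -0.2 Ft 0.9 Fz 5.7 t 7.92
-32 Fr 0.1 Ft 0.5 Fz 6.5 t 8.20
-47 Fr -1.0 Ft -0.2 Fz 8.2 t 8.48
-62 Fr -0.9 Ft 0.2 Fz 7.5 t 8.77
-77 Fr -1.4 Ft 0.3 Fz 7.8 t 9.05
-92 Fr -1.6 Ft 0.3 Fz 7.8 t 9.33
-107 Fr -1.4 Ft -0.1 Fz 7.4 t 9.62
red [212.4 220.6] 90 blue [243.4 219.5] 95 yel [214.3 216.5] 42
remaining mm 5.36 axis [-0.0006  0.0755  0.    ]
```

View pics/c2.png

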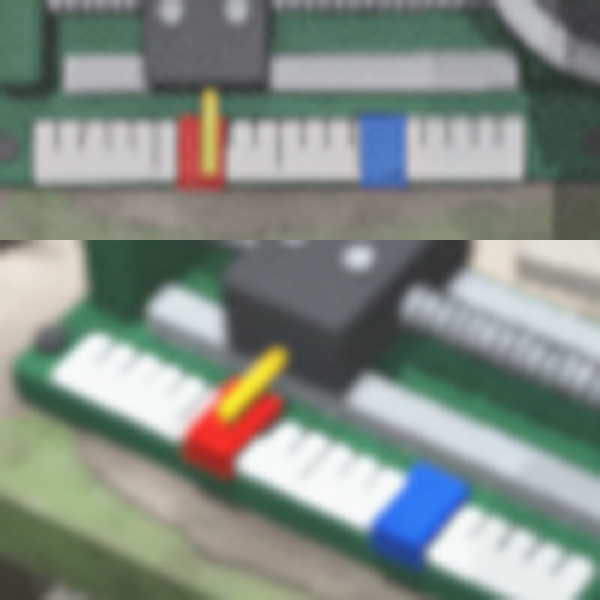

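The pointer is over the right part of the red tab: top crop x is about 210 against a tab centre of about 202. The red centroid is now biased by the pointer covering it. Using the unoccluded red position and the 315° turned, about 4.1 mm remain, which is 37°. I'll turn that and then check before letting go.

```bash
python3 - <<'E'
from h import *
crank(-37,vel=.06,step=9.25);env.hold(.3);d=look()
s=eyes.grab_frame("scene")
np.savez("pics/fin_top.npz",**d);np.savez("pics/fin_scene.npz",**s)
bx={"t":(190,205,270,230),"s":(190,225,280,280)}
y=tri([(d,blob(d,"yellow",bx["t"])[0]),(s,blob(s,"yellow",bx["s"])[0])])
D={n:dict(np.load(f"pics/{n}.npz")) for n in("scene","top")}
r=tri([(D["top"],blob(D["top"],"red",bx["t"])[0]),(D["scene"],blob(D["scene"],"red",bx["s"])[0])])
print("tri yellow",y,"red(initial)",r)
# edges of red along rows below the pointer tip / beside it, from the two views
f=d["frame"].astype(int);m=f[...,0]-f[...,1:].max(2)
for v in range(215,226):print(v,(m[v,206:222]).tolist(),(np.minimum(f[v,206:222,0],f[v,206:222,1])-f[v,206:222,2]).tolist())
a=cv2.resize(d["frame"][200:230,190:240],None,fx=12,fy=12,interpolation=2)
b=cv2.resize(s["frame"][230:265,195:245],None,fx=12,fy=12,interpolation=2)
cv2.imwrite("pics/c3.png",np.vstack([a,b])[:600,:,::-1])
E
```

```text
-116 Fr -1.6 Ft 1.5 Fz 6.4 t 9.98
-126 Fr -0.0 Ft 2.3 Fz 6.4 t 10.26
-135 Fr -1.1 Ft 1.3 Fz 6.8 t 10.53
-144 Fr -1.3 Ft 2.5 Fz 6.9 t 10.81
red [213.1 220.5] 84 blue [243.4 219.5] 95 yel [212.9 216.5] 40
remaining mm 0.26 axis [-0.0005  0.074   0.    ]
tri yellow [0.43083434 0.38573743 0.04171889] red(initial) [0.42436588 0.38676815 0.0277714 ]
215 [-5, -5, -4, 35, 101, 84, 28, 10, 38, 109, 108, 53, -2, -5, -3, -4] [-3, -4, -2, 2, 2, 28, 72, 83, 50, 4, 5, 6, 0, -4, -3, -4]
216 [0, -1, 1, 39, 111, 93, 31, 10, 43, 117, 118, 62, 3, -2, 1, 0] [0, -1, -1, -1, 2, 28, 73, 84, 49, 3, 1, 1, 0, -2, -1, -2]
217 [1, 1, 3, 40, 115, 95, 32, 11, 49, 116, 117, 56, 2, 0, 2, 1] [-2, 1, 0, -1, 1, 27, 73, 84, 48, 2, 0, 0, -1, -1, 0, -1]
218 [2, 2, 3, 46, 117, 93, 31, 12, 56, 115, 115, 54, 2, 1, 3, 2] [1, 0, 1, 0, 2, 27, 73, 83, 45, 4, 0, 0, 0, 0, 0, 0]
219 [1, 1, 3, 46, 117, 93, 30, 14, 57, 117, 111, 47, 1, 1, 2, 2] [0, 0, -1, -1, 1, 29, 72, 83, 46, 4, 2, 1, 0, 0, 1, 0]
220 [2, 2, 4, 48, 116, 93, 31, 13, 58, 116, 110, 40, 2, 1, 2, 2] [-1, 0, -1, 0, 2, 28, 72, 81, 46, 2, 1, 0, -1, 0, 0, -1]
221 [2, 1, 4, 47, 119, 91, 30, 13, 57, 115, 108, 40, 2, 1, 3, 2] [0, -1, 0, -1, 0, 29, 73, 82, 47, 3, 3, 1, -1, 0, 0, 0]
222 [2, 1, 4, 46, 116, 92, 33, 17, 62, 114, 107, 39, 2, 1, 2, 1] [0, 0, -1, 0, 2, 27, 71, 80, 43, 2, 2, 1, 0, -1, 0, -2]
223 [2, 2, 2, 44, 111, 99, 52, 36, 77, 114, 106, 40, 3, 1, 2, 2] [0, 0, 0, 1, 2, 19, 56, 67, 33, 4, 3, 1, 0, 0, -1, 0]
224 [-1, -1, 2, 45, 106, 108, 89, 82, 100, 112, 103, 40, 1, -2, 0, 1] [-1, 0, 1, 1, 2, 9, 22, 27, 11, 3, 0, 2, 1, -1, 1, 0]
225 [-7, -6, 3, 50, 93, 99, 96, 98, 100, 102, 92, 43, -1, -7, -4, -5] [-1, -3, 5, 4, 3, 1, 4, 1, 4, 2, 5, 3, 4, -2, 0, 0]
```

View pics/c3.png

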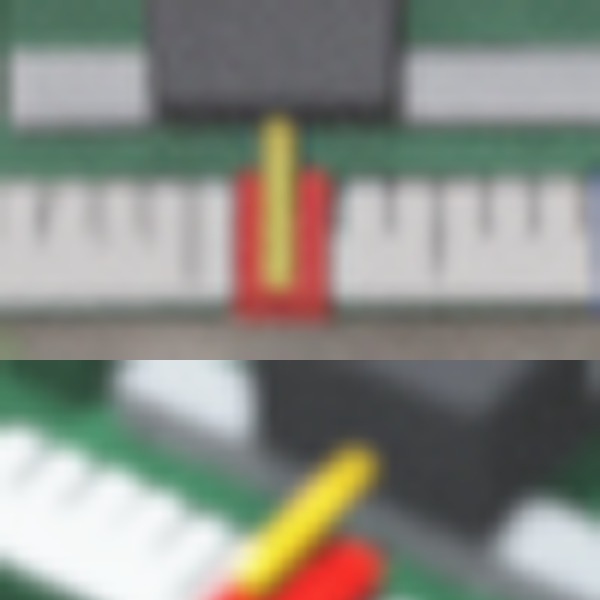

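The pointer is at u≈212.65 and the tab edges are at 209.1 and 216.9 (centre 213.0). With about 0.6 mm of parallax they agree to about 0.3 mm, and the turn count of 352° agrees too. I'll let go, retreat and recheck.

```bash
python3 - <<'E'
from h import *
env.release();p=monitor.sense()["position"];print(p)
env.movel([p[0],p[1],.30],velocity=.12);env.hold(.5)
d=look();s=eyes.grab_frame("scene");print(monitor.sense()["clock"],monitor.sense()["contact_force"])
f=d["frame"][217:222].astype(int).mean(0);w=np.minimum(f[:,0],f[:,1])-f[:,2];w[w<10]=0;u=np.arange(512)
print("pointer u",(w*u)[205:222].sum()/w[205:222].sum())
a=cv2.resize(d["frame"][195:232,180:280],None,fx=6,fy=6,interpolation=2)
b=cv2.resize(s["frame"][220:280,180:280],None,fx=6,fy=6,interpolation=2)
cv2.imwrite("pics/c4.png",np.vstack([a,b])[:600,:,::-1])
E
```

```text
[0.44647208 0.19266775 0.17697029]
red [213.1 220.5] 87 blue [243.4 219.5] 95 yel [212.9 216.5] 40
remaining mm 0.22 axis [-0.0005  0.0739  0.    ]
13.65 [-0.11138972  1.13602854 -0.33713795]
pointer u 212.63881636205394
```

View pics/c4.png

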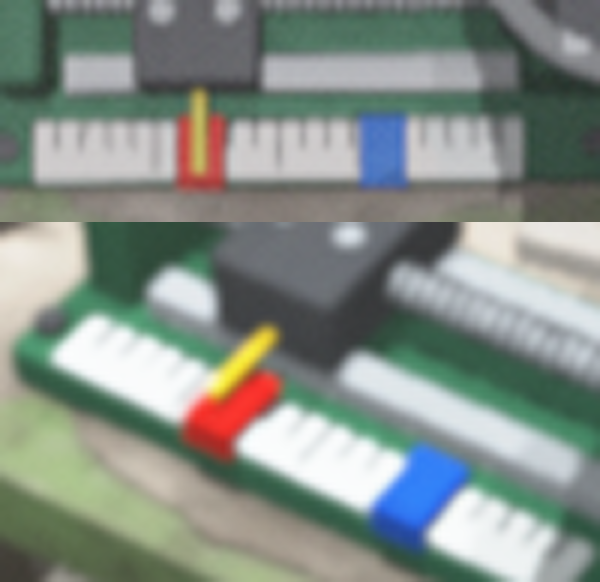

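The pointer did not move on release: u is 212.64 before and after. In the scene view it appears left of the tab's middle, as expected from that camera's slanted line of sight at 6 mm height (about 4 mm of shift). I'll hand in.

```bash
python3 -c "
from bench import job
job.hand_in()"
```

```text
the job is handed in; nothing more can be done
```

I set the slide so its yellow pointer stands over the middle of the red tab, to within about 1 mm by my measurements, and handed the job in. I gripped the crank knob and turned the handwheel 352° clockwise, which moved the carriage about 39 mm away from the wheel. I then let go and backed straight up clear of it. The last clock reading before hand-in was 13.7 s of the 48 s allowed. The largest force I read after each short move was about 8 N.

**Agreeing checks:** After release, the top view put the pointer within about 0.3 mm of the tab's middle. The pointer had not moved when I let go, and the number of degrees turned agrees.

**Disagreeing check:** A rough two-camera measurement taken just before release read about 1 mm short of the middle. I trusted it less because it gave an implausible pointer height. In the scene view the pointer looks left of the tab's middle, which is about the shift expected from that camera's slant.

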